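# Turn the chopper's drive hub until it drops home

## Task

The red drive hub on the food chopper's motor base is not home: its two lugs are riding on top of the black drive ring. Turn the red hub on its spindle until its lugs line up with the two slots in the ring and it drops fully home, then let go of it. Leave the white spare hub on its wooden stand alone.

Things in the scene. Friction and masses are not known exactly. Their poses are not given: they have to be found in the camera images.
- red_hub: Loose red hub on the chopper's spindle: cylinder 42 mm in diameter, 60 tall, blind bore 21 x 52 deep, 84 to 168 g. At its foot two like lugs stick out along +x and -x: 14 wide, 10 tall, reaching 41 mm from the axis. Yellow lines along x on top and lugs. Origin: centre of its underside, level with the lugs' underside; z up. Grip the cylinder above the lugs, from above, at any angle.
- motor_base: Fixed round grey motor base of a food chopper, 134 mm in diameter, flat deck 60 mm up, small black dial on its -x side. Origin: centre of its underside, on the worktop; z up, x along the slots. The red hub's origin is 76 mm above it while the lugs ride on the ring, 60 mm when home; then the x axes are in line, either way round (12 degrees to spare each way).
- drive_ring (a point): Centre of the ring's top, 76 mm above the worktop. Black ring fixed on the deck, 52 mm inside, 84 outside diameter, 16 high, round a steel spindle 17 mm thick and 46 tall (2 mm play in the hub). Two opposite slots, down to the deck, run along the base's +x and -x, each with a yellow line on the deck. Once in line, the hub drops 16 mm by its own weight if let go, or can be lowered.
- white_hub: Loose white spare hub, same shape and size as the red one, on a round peg of a low wooden block (110 mm square, 22 mm high). Origin: centre of its underside. To be left alone.
Mind the look-alikes: they are no part of the job. Several things have the shape of the red_hub; the one meant has the colours described above.

How it is judged:
By the outcome, as a careful person would: the job done as asked, in the order asked, and still so for the second after the job is handed in, with the robot touching nothing.
It also fails if it takes over 29 s, if anything falls off the work surface, if the arm or the gripper's body presses on something with over 40 N, if the wrist force passes 120 N, or if a joint passes its speed limit or range.

## Robot

A 7-joint arm with a two-finger parallel gripper is mounted at the origin on a cart in front of the work surface, level with it; the furniture and walls round the work are solid. World frame = base frame: x ahead of the robot, y to its left, z up, the work surface at z = 0. Lengths are in m, angles in rad, forces in N, time in s.
With the tool pointing down it reaches from about 0.425 to 0.925 m from the base axis. Payload 6.8 kg.
Tool frame: the origin (TCP) lies between the finger pads; the fingertips stand r.tcp_to_tips ahead of it and the grasp point (between the pads) lies 3 mm ahead of it (r.tcp_to_tips is the distance from the TCP to the fingertips, in m); z points along the fingers, y is the line along which they close (so a half turn about z gives the same grasp; the last joint's range is limited). The gripper opens to 85 mm and grips with 20 to 120 N. Pads are 22 mm wide; open, the fingers measure 114 mm over their backs; the gripper's body (76 mm by 85 mm) begins 54 mm behind the grasp point. The pads swing forward as they close: fully open they stand 13 mm farther back than shut.
Start: joints at [-1.345, 0.477, 0.022, 1.555, -0.011, 1.109, -0.083], TCP at [0.221, 0.638, 0.253] pointing down, gripper open.
Joint ranges: [-2.96, 2.96], [-0.34, 2.1], [-1.41, 1.46], [0.24, 2.44], [-1.37, 4.51], [0.17, 1.92], [-2.96, 2.96]. Speed limits (rad/s): [2.39, 2.39, 3.14, 3.14, 3.14, 3.14, 3.14].

## Interface

Orientations are given as a rotation vector (axis times angle).
In Python, from bench import r gives the robot as it stands. The module is installed in compiled form; this text tells all that it offers.
- The arm moves only by the tool step_arm, never from a script. Its argument "moves" is a list of rows, each an object of numbers: "rx", "ry", "rz": the turn, a rotation vector about the tool's x, y, z in degrees; "dx", "dy", "dz": the shift along the tool's x, y, z in mm; "gripper": the opening, from -1 (shut) to 1 (fully open). In form: [{"rx": .., "ry": .., "rz": .., "dx": .., "dy": .., "dz": .., "gripper": ..}, ...]. A call has 1 to 20 rows; each row shifts and turns the commanded pose from where the row before left it, along the tool's axes as they then stand; what a row does not reach is not made up. A row lasts 1/8 s, in which the tool goes at most 62.5 mm and 10.7 degrees, less where a joint would pass 70% of its speed; a pose out of reach is approached as far as the arm can. A call is refused whole if a number of a shift passes 62.5 or a number of a turn 10.7, either way. A call with a gripper value outside its range is refused whole. The fingers move at their own pace and stop on an object; "grip_force" is the grip in N (left out, the last holds). Time passes only in rows, so rows that do not move let the fingers close. It gives the time, the measured TCP pose, the force, the opening and the grip force at its end, in the units of the state.
- r.get_obs(): the state, without advancing time (a new reading comes with each control period).
- r.grab_frame(name): name is "side" or "top" or "wrist"; returns the picture (400x640x3 uint8, blue, green, red); there is no depth.
- r.camera_info(name): a dict with "mtx" (3x3 intrinsics, pixels), "rvec" (rotation vector, rad) and "tvec" (3), from world to camera coordinates, as OpenCV has them. Camera axes: x right, y down, z forward; pixel columns grow to the right and rows downward; lengths in m; the calibration is good to about 2 mm. A picture is of the moment at which its call begins: read the wrist's pose just before it. camera_info takes no time and is no camera call; for the wrist camera it gives the pose at the moment of the call.
- r.hand_in(): hands the job in; it is judged then, once.
The state is a dict: "clock": time; "joints": joint angles; "qvel": joint speeds; "tau": joint torques, N m; "tcp_pos": TCP position; "orientation": TCP orientation; "contact_force": force on the tool from outside, world axes, zero at the start; "moment": the same for the moment, N m; "grip_width": finger opening in m; "gripper_force": force on a finger pad.
Only numpy, scipy, OpenCV 4.12 (cv2) and the standard library are available. Lean on these libraries where they do the work, as an engineer would, in place of code of your own. Each camera call takes 0.05 s, during which the arm holds its last target. There are 200 camera calls.

## Working session

There is one attempt and no reset: what is moved stays moved. The work goes in short steps, Python scripts to look and compute and a tool call to move; the robot and the scene stay as the last step left them, time stands still between calls to the robot, and variables do not carry over. Pictures are saved under pics/ and viewed, at most 10 in all, crops included, and the job is handed in when it is done.

Besides the shell and the picture viewer there is one more tool, called after "Emit:" as name(argument=value, ...) on one line, values as JSON. step_arm: Moves the arm, as the interface text tells. Its arguments: {"type":"object","properties":{"moves":{"type":"array","items":{"type":"object","properties":{"rx":{"type":"number"},"ry":{"type":"number"},"rz":{"type":"number"},"dx":{"type":"number"},"dy":{"type":"number"},"dz":{"type":"number"},"gripper":{"type":"number"}}}},"grip_force":{"type":"number"}},"required":["moves"]}

```bash
mkdir -p pics; python3 - <<'E'
from bench import r
import cv2,numpy as np
o=r.get_obs();print(o['clock'],o['tcp_pos'],o['orientation'],r.tcp_to_tips,o['grip_width'])
for n in("top","side"):
    cv2.imwrite(f"pics/{n}1.png",r.grab_frame(n))
    c=r.camera_info(n);R=cv2.Rodrigues(np.array(c['rvec']))[0];print(n,c['mtx'][0][0],(-R.T@np.array(c['tvec']).ravel()).round(3))
E
```

```text
0.0 [0.22098424 0.63721175 0.25232304] [-5.21871782e-01 -3.09777149e+00  2.85100575e-03] 0.022 0.08554045234117925
top 445.2445842560536 [ 0.275 -0.017  1.119]
side 427.1828010007385 [0.517 0.755 0.74 ]
```

View pics/top1.png

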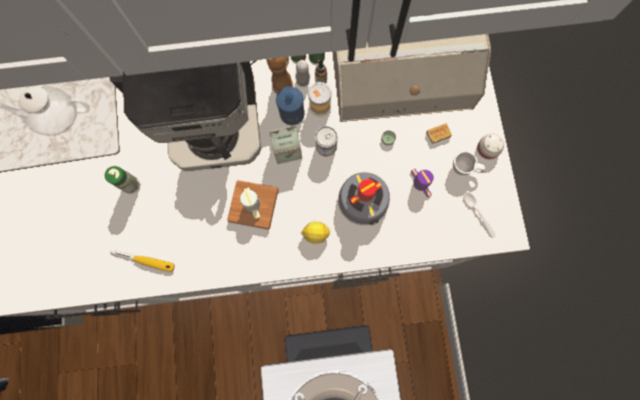

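View pics/side1.png

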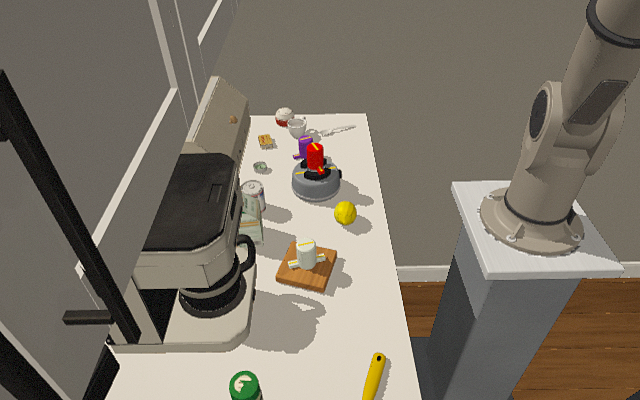

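Hub-shaped things in the top view: red at (367,189) on the grey base, white at (250,200) on the wood, and purple at (424,180) on the worktop. The red one on the grey base is the target, so I'll check it in a close crop.

```bash
cat > h.py <<'E'
from bench import r
import cv2,numpy as np
def back(n,px,z,c=None):
    c=c or r.camera_info(n);R=cv2.Rodrigues(np.array(c['rvec']))[0];t=np.array(c['tvec']).ravel()
    u=cv2.undistortPoints(np.array([[px]],float),np.array(c['mtx']),None).ravel()
    o=-R.T@t;d=R.T@np.array([u[0],u[1],1]);return o+d*(z-o[2])/d[2]
def proj(n,P,c=None):
    c=c or r.camera_info(n)
    return cv2.projectPoints(np.array(P,float).reshape(-1,3),np.array(c['rvec']),np.array(c['tvec']),np.array(c['mtx']),None)[0].reshape(-1,2)
E
python3 - <<'E'
from h import *
a=cv2.imread('pics/top1.png')[160:235,325:405];b=cv2.imread('pics/side1.png')[130:210,280:360]
f=lambda i:cv2.resize(i,None,fx=5,fy=5,interpolation=cv2.INTER_CUBIC)
a,b=f(a),f(b);b=b[:a.shape[0]]
cv2.imwrite('pics/crop1.png',np.hstack([a,b]))
print('base centre deck',back('top',(364,198),.03),'hub top',back('top',(369,186),.136))
E
```

```text
base centre deck [ 0.52228391 -0.14154389  0.03      ] hub top [ 0.52467316 -0.14472387  0.136     ]
```

View pics/crop1.png

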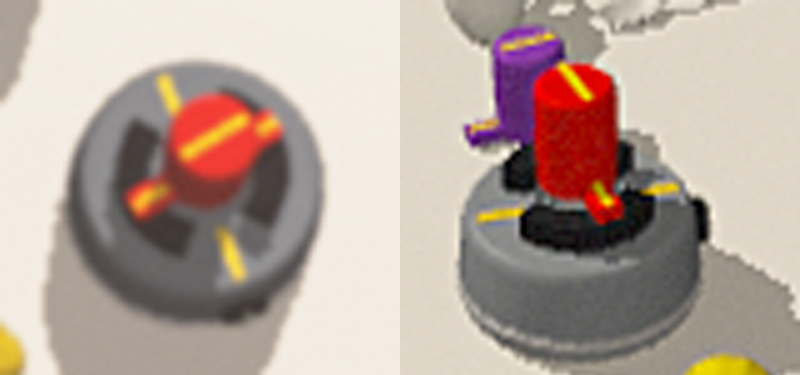

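The crop confirms the red hub. The deck slot lines run about (168,92)–(232,255) in the crop, the hub's top line about (185,158)–(245,118), and the lug tips are at (140,205) and (272,124).

```bash
python3 - <<'E'
from h import *
P=lambda x,y,z:back('top',((x-2)/5+325,(y-2)/5+160),z)
def ang(a,b):d=(b-a);return np.degrees(np.arctan2(d[1],d[0]))%180
s1,s2=P(163,75,.06),P(241,281,.06);print('slots',ang(P(168,92,.06),P(232,255,.06)),(s1+s2)/2)
h1,h2=P(183,159,.136),P(248,117,.136);print('hub',ang(h1,h2),(h1+h2)/2)
l1,l2=P(130,210,.086),P(282,118,.086);print('lug',ang(l1,l2),(l1+l2)/2,np.linalg.norm(l1-l2))
o=r.get_obs();R=cv2.Rodrigues(o['orientation'])[0];print(R.round(3),np.degrees(np.arctan2(R[1,1],R[0,1])))
c=r.camera_info('wrist');Rc=cv2.Rodrigues(np.array(c['rvec']))[0];print('cam in tool',(R.T@(-Rc.T@np.array(c['tvec']).ravel()-o['tcp_pos'])).round(3), (R.T@Rc.T[:,2]).round(3))
E
```

```text
slots 12.794268341395536 [ 0.52270029 -0.14141687  0.06      ]
hub 116.25354297591815 [ 0.52225555 -0.14140505  0.136     ]
lug 114.5262693434457 [ 0.52273997 -0.14152813  0.086     ] 0.0864038865430853
[[-0.945  0.328 -0.   ]
 [ 0.328  0.945 -0.002]
 [-0.    -0.002 -1.   ]] 70.87726303986025
cam in tool [ 0.068  0.    -0.121] [-0.27   0.001  0.963]
```

Emit:
step_arm(moves=[{"dx": -20,"dy": -24},{"dx": -38,"dy": -45},{"dx": -38,"dy": -45},{"dx": -38,"dy": -45},{"dx": -38,"dy": -45},{"dx": -38,"dy": -45},{"dx": -38,"dy": -45},{"dx": -38,"dy": -45},{"dx": -38,"dy": -45},{"dx": -38,"dy": -45},{"dx": -38,"dy": -45},{"dx": -38,"dy": -45},{"dx": -38,"dy": -45},{"dx": -38,"dy": -45},{"dx": -26,"dy": -28}])

```text
invalid input at $.moves[0]: expected keys rx, ry, rz, dx, dy, dz, gripper
```

Emit:
step_arm(moves=[{"rz": 10},{"rz": 10},{"rz": 10},{"rz": 10},{"rz": 10},{}])

```text
invalid input at $.moves[0]: expected keys rx, ry, rz, dx, dy, dz, gripper
```

```bash
cat >> h.py <<'E'
def state(t):
    o=r.get_obs();R=cv2.Rodrigues(o['orientation'])[0]
    print('t',round(o['clock'],2),'tcp',o['tcp_pos'].round(4),'yang',np.degrees(np.arctan2(R[1,1],R[0,1])).round(1),'z',R[:,2].round(3),'j',np.round(o['joints'],2),'F',np.round(o['contact_force'],1),'w',o['grip_width'])
    print('move in tool mm',(R.T@(np.array(t)-o['tcp_pos'])*1000).round(1))
E
python3 - <<'E'
from h import *
state([.5225,-.1415,.12])
c=r.camera_info('wrist');np.save('c.npy',c,allow_pickle=True);cv2.imwrite('pics/w1.png',r.grab_frame('wrist'))
print(proj('wrist',[[.5225,-.1415,.136],[.5225,-.1415,.076]],c))
E
```

```text
t 0.1 tcp [0.221  0.6373 0.2524] yang 70.9 z [-0.    -0.002 -1.   ] j [-1.35  0.48  0.02  1.56 -0.01  1.11 -0.08] F [ 1.  -0.3  0.7] w 0.08549577460337283
move in tool mm [-540.  -636.8  133.5]
[[-131.69827942  571.91317951]
 [ -73.19732429  514.08064251]]
```

View pics/w1.png

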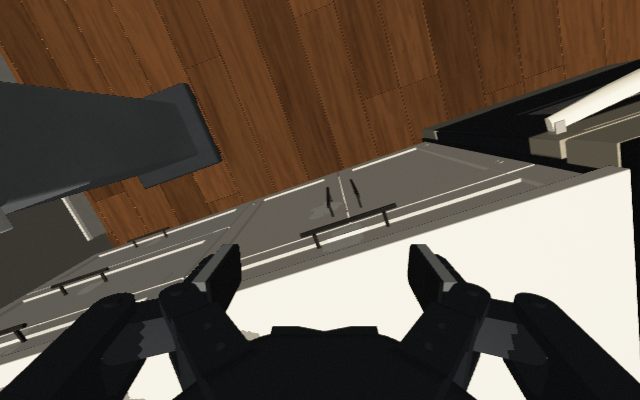

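Both calls were refused because every key is required. The arm has not moved, and the wrist picture shows only the counter edge and the floor.

Emit:
step_arm(moves=[{"rx": 0,"ry": 0,"rz": 0,"dx": -20,"dy": -24,"dz": 0,"gripper": 1},{"rx": 0,"ry": 0,"rz": 0,"dx": -38,"dy": -45,"dz": 0,"gripper": 1},{"rx": 0,"ry": 0,"rz": 0,"dx": -38,"dy": -45,"dz": 0,"gripper": 1},{"rx": 0,"ry": 0,"rz": 0,"dx": -38,"dy": -45,"dz": 0,"gripper": 1},{"rx": 0,"ry": 0,"rz": 0,"dx": -38,"dy": -45,"dz": 0,"gripper": 1},{"rx": 0,"ry": 0,"rz": 0,"dx": -38,"dy": -45,"dz": 0,"gripper": 1},{"rx": 0,"ry": 0,"rz": 0,"dx": -38,"dy": -45,"dz": 0,"gripper": 1},{"rx": 0,"ry": 0,"rz": 0,"dx": -38,"dy": -45,"dz": 0,"gripper": 1},{"rx": 0,"ry": 0,"rz": 0,"dx": -38,"dy": -45,"dz": 0,"gripper": 1},{"rx": 0,"ry": 0,"rz": 0,"dx": -38,"dy": -45,"dz": 0,"gripper": 1},{"rx": 0,"ry": 0,"rz": 0,"dx": -38,"dy": -45,"dz": 0,"gripper": 1},{"rx": 0,"ry": 0,"rz": 0,"dx": -38,"dy": -45,"dz": 0,"gripper": 1},{"rx": 0,"ry": 0,"rz": 0,"dx": -38,"dy": -45,"dz": 0,"gripper": 1},{"rx": 0,"ry": 0,"rz": 0,"dx": -38,"dy": -45,"dz": 0,"gripper": 1},{"rx": 0,"ry": 0,"rz": 0,"dx": -26,"dy": -28,"dz": 0,"gripper": 1}])

```text
clock: 2.02
tcp_pos: [0.5229, -0.144, 0.2533]
orientation: [0.526, 3.097, -0.001]
contact_force: [-0.7, 0.3, 0.2]
grip_width: 0.0852
gripper_force: 0.0
```

Emit:
step_arm(moves=[{"rx": 0,"ry": 0,"rz": 10,"dx": 0,"dy": 0,"dz": 0,"gripper": 1},{"rx": 0,"ry": 0,"rz": 10,"dx": 0,"dy": 0,"dz": 0,"gripper": 1},{"rx": 0,"ry": 0,"rz": 10,"dx": 0,"dy": 0,"dz": 0,"gripper": 1},{"rx": 0,"ry": 0,"rz": 10,"dx": 0,"dy": 0,"dz": 0,"gripper": 1},{"rx": 0,"ry": 0,"rz": 10,"dx": 0,"dy": 0,"dz": 0,"gripper": 1},{"rx": 0,"ry": 0,"rz": 0,"dx": 0,"dy": 0,"dz": 0,"gripper": 1}])

```text
clock: 2.78
tcp_pos: [0.5225, -0.1408, 0.2531]
orientation: [-1.78, -2.588, 0.001]
contact_force: [-1.1, 0.2, -0.2]
grip_width: 0.0854
gripper_force: 0.0
```

```bash
python3 - <<'E'
from h import *
state([.5225,-.1415,.12])
c=r.camera_info('wrist');np.save('c.npy',c,allow_pickle=True);cv2.imwrite('pics/w2.png',r.grab_frame('wrist'))
print(proj('wrist',[[.5225,-.1415,.136],[.5225,-.1415,.076]],c))
E
```

```text
t 2.77 tcp [ 0.5225 -0.1408  0.2531] yang 21.0 z [-0.001 -0.    -1.   ] j [-0.43  0.31  0.72  1.91 -0.24  1.01  0.75] F [-1.1  0.2 -0.2] w 0.08541985508864751
move in tool mm [ -0.6  -0.2 133.1]
[[323.28963474 202.58140107]
 [323.47917734 187.15271   ]]
```

View pics/w2.png

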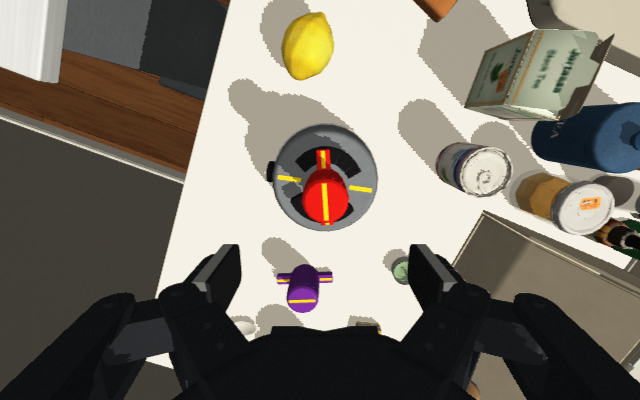

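The wrist view shows the red hub's top centred near (325,203), with its line at about (322,184)–(328,222). The deck lines run (278,178)–(371,190), and the purple hub is at (303,290).

```bash
python3 - <<'E'
from h import *
c=np.load('c.npy',allow_pickle=True).item()
P=lambda p,z:back('wrist',p,z,c)
ang=lambda a,b:np.degrees(np.arctan2(*(b-a)[[1,0]]))%180
a,b=P((278,178),.06),P((371,190),.06);print('slot',ang(a,b),(a+b)/2,np.linalg.norm(a-b))
a,b=P((322.5,184),.136),P((328,222),.136);print('hub',ang(a,b),(a+b)/2,np.linalg.norm(a-b))
E
```

```text
slot 13.512582267815437 [ 0.52385654 -0.14104975  0.06      ] 0.1071823317101366
hub 118.9910625985355 [ 0.52441397 -0.14153152  0.136     ] 0.035275712407979894
```

Emit:
step_arm(moves=[{"rx": 0,"ry": 0,"rz": 0,"dx": -1,"dy": 1,"dz": 24,"gripper": 1},{"rx": 0,"ry": 0,"rz": 0,"dx": 0,"dy": 0,"dz": 40,"gripper": 1},{"rx": 0,"ry": 0,"rz": 0,"dx": 0,"dy": 0,"dz": 40,"gripper": 1},{"rx": 0,"ry": 0,"rz": 0,"dx": 0,"dy": 0,"dz": 20,"gripper": 1},{"rx": 0,"ry": 0,"rz": 0,"dx": 0,"dy": 0,"dz": 10,"gripper": 1},{"rx": 0,"ry": 0,"rz": 0,"dx": 0,"dy": 0,"dz": 0,"gripper": 1}])

```text
clock: 3.58
tcp_pos: [0.5238, -0.1417, 0.1192]
orientation: [-1.78, -2.588, 0.0]
contact_force: [0.0, 0.3, -0.1]
grip_width: 0.0857
gripper_force: 0.0
```

Emit:
step_arm(moves=[{"rx": 0,"ry": 0,"rz": 0,"dx": 0,"dy": 0,"dz": 0,"gripper": -1},{"rx": 0,"ry": 0,"rz": 0,"dx": 0,"dy": 0,"dz": 0,"gripper": -1},{"rx": 0,"ry": 0,"rz": 0,"dx": 0,"dy": 0,"dz": 0,"gripper": -1},{"rx": 0,"ry": 0,"rz": 0,"dx": 0,"dy": 0,"dz": 0,"gripper": -1},{"rx": 0,"ry": 0,"rz": 0,"dx": 0,"dy": 0,"dz": 0,"gripper": -1},{"rx": 0,"ry": 0,"rz": 0,"dx": 0,"dy": 0,"dz": 0,"gripper": -1}], grip_force=30)

```text
clock: 4.32
tcp_pos: [0.5244, -0.1416, 0.1201]
orientation: [1.782, 2.586, 0.002]
contact_force: [-0.2, 0.5, 5.5]
grip_width: 0.0417
gripper_force: 29.9
```

Emit:
step_arm(moves=[{"rx": 0,"ry": 0,"rz": -9.5,"dx": 0,"dy": 0,"dz": 0,"gripper": -1},{"rx": 0,"ry": 0,"rz": -9.5,"dx": 0,"dy": 0,"dz": 0,"gripper": -1},{"rx": 0,"ry": 0,"rz": -9.5,"dx": 0,"dy": 0,"dz": 0,"gripper": -1},{"rx": 0,"ry": 0,"rz": -9.5,"dx": 0,"dy": 0,"dz": 0,"gripper": -1},{"rx": 0,"ry": 0,"rz": -9.5,"dx": 0,"dy": 0,"dz": 0,"gripper": -1},{"rx": 0,"ry": 0,"rz": -9.5,"dx": 0,"dy": 0,"dz": 0,"gripper": -1},{"rx": 0,"ry": 0,"rz": -9.5,"dx": 0,"dy": 0,"dz": 0,"gripper": -1},{"rx": 0,"ry": 0,"rz": -9.5,"dx": 0,"dy": 0,"dz": 0,"gripper": -1},{"rx": 0,"ry": 0,"rz": 0,"dx": 0,"dy": 0,"dz": 0,"gripper": -1},{"rx": 0,"ry": 0,"rz": 0,"dx": 0,"dy": 0,"dz": 0,"gripper": -1}])

```text
clock: 5.58
tcp_pos: [0.5238, -0.1416, 0.1193]
orientation: [0.183, -3.136, -0.0]
contact_force: [0.2, 0.1, -1.3]
grip_width: 0.0417
gripper_force: 30.4
```

```bash
python3 - <<'E'
from h import *
state([.5235,-.1413,.12])
c=r.camera_info('wrist');w=r.grab_frame('wrist');s=r.grab_frame('side')
cv2.imwrite('pics/w3.png',np.hstack([cv2.resize(w,(480,300)),cv2.resize(s[130:210,270:355],(318,300),interpolation=cv2.INTER_CUBIC)]))
E
```

```text
t 5.58 tcp [ 0.5238 -0.1416  0.1193] yang 96.7 z [-0.  0. -1.] j [-0.05  0.44  0.25  2.   -0.16  0.72  1.99] F [ 0.2  0.1 -1.3] w 0.04166998616257301
move in tool mm [ 0.3  0.4 -0.7]
```

View pics/w3.png

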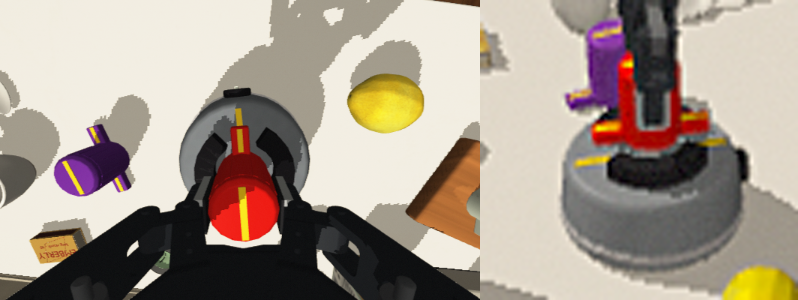

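The turn worked: in the wrist view the lug line near (240,140) is in line with the deck line near (239,115). I'll lower the hub and then release it.

Emit:
step_arm(moves=[{"rx": 0,"ry": 0,"rz": 0,"dx": 0,"dy": 0,"dz": 4,"gripper": -1},{"rx": 0,"ry": 0,"rz": 0,"dx": 0,"dy": 0,"dz": 3,"gripper": -1},{"rx": 0,"ry": 0,"rz": 0,"dx": 0,"dy": 0,"dz": 0,"gripper": -1}])

```text
clock: 6.05
tcp_pos: [0.5236, -0.1415, 0.1119]
orientation: [0.188, -3.135, -0.0]
contact_force: [0.5, -0.4, -0.3]
grip_width: 0.0417
gripper_force: 30.4
```

Emit:
step_arm(moves=[{"rx": 0,"ry": 0,"rz": 0,"dx": 0,"dy": 0,"dz": 4,"gripper": -1},{"rx": 0,"ry": 0,"rz": 0,"dx": 0,"dy": 0,"dz": 3,"gripper": -1},{"rx": 0,"ry": 0,"rz": 0,"dx": 0,"dy": 0,"dz": 0,"gripper": -1},{"rx": 0,"ry": 0,"rz": 0,"dx": 0,"dy": 0,"dz": 0,"gripper": 1},{"rx": 0,"ry": 0,"rz": 0,"dx": 0,"dy": 0,"dz": 0,"gripper": 1},{"rx": 0,"ry": 0,"rz": 0,"dx": 0,"dy": 0,"dz": 0,"gripper": 1},{"rx": 0,"ry": 0,"rz": 0,"dx": 0,"dy": 0,"dz": 0,"gripper": 1},{"rx": 0,"ry": 0,"rz": 0,"dx": 0,"dy": 0,"dz": 0,"gripper": 1},{"rx": 0,"ry": 0,"rz": 0,"dx": 0,"dy": 0,"dz": -20,"gripper": 1},{"rx": 0,"ry": 0,"rz": 0,"dx": 0,"dy": 0,"dz": -40,"gripper": 1},{"rx": 0,"ry": 0,"rz": 0,"dx": 0,"dy": 0,"dz": -50,"gripper": 1},{"rx": 0,"ry": 0,"rz": 0,"dx": 0,"dy": 0,"dz": -40,"gripper": 1},{"rx": 0,"ry": 0,"rz": 0,"dx": 0,"dy": 0,"dz": 0,"gripper": 1}])

```text
clock: 7.68
tcp_pos: [0.5258, -0.1421, 0.2587]
orientation: [-0.188, 3.129, -0.001]
contact_force: [0.9, -0.9, -0.7]
grip_width: 0.0852
gripper_force: 0.0
```

```bash
python3 - <<'E'
from h import *
state([.5235,-.1413,.12])
c=r.camera_info('wrist');w=r.grab_frame('wrist');s=r.grab_frame('side')
print(proj('wrist',[[.5235,-.1413,.12],[.5235,-.1413,.136]],c),proj('side',[[.5235,-.1413,.12],[.5235,-.1413,.136]]))
u=proj('wrist',[[.5235,-.1413,.09]],c)[0].astype(int)
cv2.imwrite('pics/w4.png',np.hstack([cv2.resize(w[u[1]-80:u[1]+80,u[0]-100:u[0]+100],(375,300)),cv2.resize(s[130:210,270:355],(318,300),interpolation=cv2.INTER_CUBIC)]))
print(u)
E
```

```text
t 7.67 tcp [ 0.5258 -0.1421  0.2587] yang 96.9 z [ 0.007 -0.001 -1.   ] j [-0.1   0.26  0.3   1.88 -0.09  1.01  1.93] F [ 0.9 -0.9 -0.7] w 0.08524093249506406
move in tool mm [  3.1   1.3 138.7]
[[324.89905806 191.72406668]
 [324.93756191 196.17147105]] [[313.80682109 151.34957916]
 [313.67400288 146.07452671]]
[324 184]
```

View pics/w4.png

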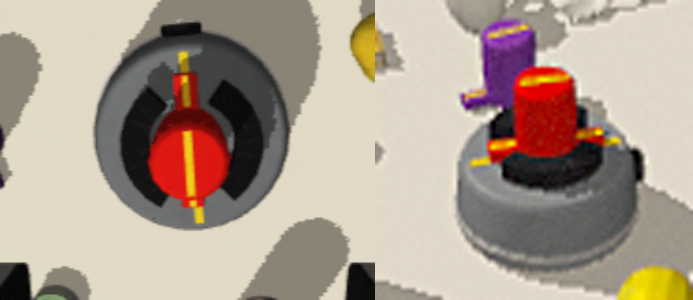

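The hub is home. Its lugs sit between the ring segments, and its top in the side view is at about (315,151), against a predicted 151.3 for home and 146.1 if still riding on the ring. The gripper is clear.

```bash
python3 -c "
from bench import r
print(r.hand_in())"
```

```text
the job is handed in; nothing more can be done
None
```

The red hub was turned about 76° until it dropped fully home in the drive ring's slots, then released, and the job was handed in after about 8 s; the white hub was not touched.

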